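# Press the guide-rail hole caps flush

### The arm

A 7-joint arm with a two-finger parallel gripper is mounted at the origin on the work surface. World frame = base frame: x ahead of the robot, y to its left, z up, the work surface at z = 0. Lengths are in m, angles in rad, forces in N, time in s.
With the tool pointing down it reaches from about 0.425 to 0.875 m from the base axis. Payload 4.7 kg.
Tool frame: the origin (TCP) lies on the centre line of the jaws, within the pads' length; the fingertips stand 14 mm ahead of it and the grasp point (between the pads) lies 5 mm behind it; z points along the fingers, x is the direction in which the jaws open and shut, and the axes are right-handed (so a half turn about z gives the same grasp; the last joint's range is limited). The gripper opens to 87 mm and grips with 3 to 60 N. Pads are 19 mm wide; open, the fingers measure 117 mm over their backs; the gripper's body (75 mm by 190 mm) begins 51 mm behind the grasp point.
Start: joints at [1.303, 0.321, -0.07, 1.45, 0.023, 1.371, -0.057], TCP at [0.181, -0.624, 0.199] pointing down, gripper open.
Joint ranges: [-2.86, 2.86], [-0.3, 2.09], [-1.38, 1.24], [0.06, 2.45], [-1.56, 4.7], [0.09, 2.05], [-2.69, 2.69]. Speed limits (rad/s): [2.57, 2.57, 3.14, 3.14, 3.14, 3.14, 3.14].

### API

Orientations are given as a rotation vector (axis times angle).
In Python, from bench import ctrl gives the robot as it stands.
- The arm moves only by the tool drive_tool, never from a script. Its argument "rows" is a list that holds one entry, the list of rows, each a list of 5 numbers: the shift along the tool's x, y, z scaled (see below), then the turn about the tool's z scaled (see below), then the closure in counts, from 0 (fully open) to 255 (shut). In form: [[[dx, dy, dz, spin, jaw], ...]]. A call has 1 to 20 rows; each row is the pose to reach, as a shift and turn from the pose commanded when the call began, along the tool's axes at that moment, turning the shorter way round; what a row does not reach only later rows make up. The controller multiplies each number of a shift by 300 mm and each number of a turn by pi rad. A row lasts 1/8 s, in which the tool goes at most 62.5 mm and 10.7 degrees, less where a joint would pass 70% of its speed; a pose out of reach is approached as far as the arm can. A call with a number of a shift or a turn outside -1 to 1 is refused whole. A call with a gripper value outside its range is refused whole. The fingers move at their own pace and stop on an object; "grip_force" is the grip in N (left out, the last holds). Time passes only in rows, so rows that repeat a pose let the fingers close. It gives the time, the measured TCP pose, the force and the opening at its end, in the units of the state.
- ctrl.get_state(): the state, without advancing time (a new reading comes with each control period).
- ctrl.get_image(name): name is "scene" or "top" or "wrist"; returns a dict with "img" (420x560x3 uint8, blue, green, red), "camera_matrix" (3x3 intrinsics, pixels), "R" (3x3) and "t" (3): a world point X has camera coordinates R X + t. Camera axes: x right, y down, z forward; pixel columns grow to the right and rows downward; lengths in m; the calibration is good to about 2 mm. A picture is of the moment at which its call begins. There is no depth.
- ctrl.close_job(): hands the job in, once; it reports no verdict.
The state is a dict: "time": time; "joint_positions": joint angles; "qd": joint speeds; "joint_torque": joint torques, N m; "position": TCP position; "tool_rot": TCP orientation; "ft_force": force on the tool from outside, world axes, zero at the start; "torque": the same for the moment, N m; "grip_width": opening from 0.0 (shut) to 1.0 (fully open).
Only numpy, scipy, OpenCV 4.12 (cv2) and the standard library are available. Lean on these libraries where they do the work, as an engineer would, in place of code of your own. Each camera call takes 0.05 s, during which the arm holds its last target.

### The job

Four black hole caps in the top of the guide rail, between the long bearing carriage and the short lever clamp, still stand proud. With a fingertip press them gently down flush with the rail, one after another, starting with the cap nearest the carriage and working along the rail away from it. Do not pull any cap out, and leave the carriage and the things lying around where they are.

Things in the scene. Friction and masses are not known exactly. Their poses are not given: they have to be found in the camera images.
- axis: Linear axis fixed to the bench: aluminium base 140 wide, 880 long, 30 mm high; on its middle a steel rail 45 wide, 840 mm long. Origin: centre of the base's underside, on the bench; y along the rail, z up. The rail's flat top, 68 mm up, stops a fingertip that has pressed a cap home. 8 holes, 105 mm apart, on the centre line: the middle four have proud caps, the outer ones are closed flush already.
- carriage: Bearing carriage astride the rail near either end: steel block 86 mm across the rail, 139 mm long, black end pieces, top 22 mm above the rail's top. Loose, 2.2 kg. Origin: middle of the block at its lower edges, 10 mm above the aluminium base; y along the rail. From the nearest proud cap's centre to its end face: 50 mm or more.
- clamp: Rail clamp fixed near the rail's other end: aluminium block 90 mm across the rail, only 40 mm long, top 20 mm above the rail's top, with a black clamping lever on its +x side that reaches 52 mm above the rail's top. Origin: middle of the block at its lower edges, 10 mm above the aluminium base; y along the rail.
- motor: Bystander, loose: stepper motor standing on its end, 57 x 57 mm, 68 mm high and a shaft up to 90 mm. Origin: centre of its underside.
- bracket: Bystander, loose: square aluminium block 60 x 60 x 40 mm with a 32 mm bore. Origin: centre of its underside.
- oiler: Bystander, loose: amber oil bottle 38 mm across with a thin white nozzle, 106 mm high. Origin: centre of its underside.
- hexkey: Bystander, loose: L-shaped hex key lying flat, 10 mm thick, long leg 160 mm, short leg 34 mm. Origin: on the bench beside the middle of the long leg, which runs along its y.
- cap_1_top (a point): Centre of the top face of proud cap 1, a round black plastic cap 20 mm across in the rail hole at y = -157.5 mm of the axis; it goes down with the cap. Flush means level with the rail's top.
- cap_1 (a joint): How far cap 1 is pressed in, m: starts between 0 and 0.002, 0.006 is flush with the rail's top (so 4 to 6 mm proud at the start) and 0.0066 as far as it goes. It stays where it is left and needs about 6 N to move slowly, some 1.5 N more for each 10 mm/s of speed; negative when drawn out of its hole.
- cap_2_top (a point): Centre of the top face of proud cap 2, a round black plastic cap 20 mm across in the rail hole at y = -52.5 mm of the axis; it goes down with the cap. Flush means level with the rail's top.
- cap_2 (a joint): How far cap 2 is pressed in, m: starts between 0 and 0.002, 0.006 is flush with the rail's top (so 4 to 6 mm proud at the start) and 0.0066 as far as it goes. It stays where it is left and needs about 6 N to move slowly, some 1.5 N more for each 10 mm/s of speed; negative when drawn out of its hole.
- cap_3_top (a point): Centre of the top face of proud cap 3, a round black plastic cap 20 mm across in the rail hole at y = +52.5 mm of the axis; it goes down with the cap. Flush means level with the rail's top.
- cap_3 (a joint): How far cap 3 is pressed in, m: starts between 0 and 0.002, 0.006 is flush with the rail's top (so 4 to 6 mm proud at the start) and 0.0066 as far as it goes. It stays where it is left and needs about 6 N to move slowly, some 1.5 N more for each 10 mm/s of speed; negative when drawn out of its hole.
- cap_4_top (a point): Centre of the top face of proud cap 4, a round black plastic cap 20 mm across in the rail hole at y = +157.5 mm of the axis; it goes down with the cap. Flush means level with the rail's top.
- cap_4 (a joint): How far cap 4 is pressed in, m: starts between 0 and 0.002, 0.006 is flush with the rail's top (so 4 to 6 mm proud at the start) and 0.0066 as far as it goes. It stays where it is left and needs about 6 N to move slowly, some 1.5 N more for each 10 mm/s of speed; negative when drawn out of its hole.
Mind the look-alikes: they are no part of the job. Leave any red look-alike of the carriage alone.

How it is judged:
On the way, in this order (a step that is already met when the one before it is completed fails the run):
1. the proud cap nearest the carriage is pressed flush (within 1 mm) (((y of carriage in the frame of axis above 0 m and value of joint cap_4 above 0.005 m) or (y of carriage in the frame of axis below 0 m and value of joint cap_1 above 0.005 m))), for 0.1 s.
2. the proud cap second from the carriage is pressed flush (within 1 mm) (((y of carriage in the frame of axis above 0 m and value of joint cap_3 above 0.005 m) or (y of carriage in the frame of axis below 0 m and value of joint cap_2 above 0.005 m))), for 0.1 s.
3. the proud cap third from the carriage is pressed flush (within 1 mm) (((y of carriage in the frame of axis above 0 m and value of joint cap_2 above 0.005 m) or (y of carriage in the frame of axis below 0 m and value of joint cap_3 above 0.005 m))), for 0.1 s.
4. the proud cap farthest from the carriage is pressed flush (within 1 mm) (((y of carriage in the frame of axis above 0 m and value of joint cap_1 above 0.005 m) or (y of carriage in the frame of axis below 0 m and value of joint cap_4 above 0.005 m))), for 0.1 s.
At the end, for the whole second after the job is handed in: All four caps are within 1 mm of flush; the carriage is within 10 mm and every bystander within 20 mm of where it stood, at rest (value of joint each of cap_1, cap_2, cap_3, cap_4 above 0.005 m and distance of carriage from where it was at the start of the episode below 0.01 m and distance of each of motor, bracket, oiler, hexkey from where it was at the start of the episode below 0.02 m and linear speed of each of carriage, motor, bracket, oiler, hexkey below 0.02 m/s); the robot touches nothing.
It fails at once if a cap is pushed with more than 40 N (contact force between any of the fingers, the arm and cap_1 above 40 N or contact force between any of the fingers, the arm and cap_2 above 40 N or contact force between any of the fingers, the arm and cap_3 above 40 N or contact force between any of the fingers, the arm and cap_4 above 40 N).
It fails at once if the rail is struck with more than 200 N (contact force between any of the fingers, the arm and axis above 200 N).
It fails at once if a cap is drawn up out of its hole by more than 1.5 mm (value of joint any of cap_1, cap_2, cap_3, cap_4 below -0.0015 m).
It fails at once if the carriage is moved by more than 10 mm (distance of carriage from where it was at the start of the episode above 0.01 m).
It fails at once if the motor, block, oil bottle or hex key is moved or lifted by more than 20 mm (distance of any of motor, bracket, oiler, hexkey from where it was at the start of the episode above 0.02 m).
It also fails if it takes over 48 s, if anything falls off the work surface, if the arm or the gripper's body presses on something with over 40 N, if the wrist force passes 120 N, or if a joint passes its speed limit or range.

## Working session

There is one attempt and no reset: what is moved stays moved. The work goes in short steps, Python scripts to look and compute and a tool call to move; the robot and the scene stay as the last step left them, time stands still between calls to the robot, and variables do not carry over. Pictures are saved under pics/ and viewed, and the job is handed in when it is done.

Besides the shell and the picture viewer there is one more tool, called after "Emit:" by a JSON object that holds its "fn" and its "kwargs", one argument or row to a line. drive_tool: Moves the arm, as the interface text tells. Its arguments: {"type":"object","properties":{"rows":{"type":"array"},"grip_force":{"type":"number"}},"required":["rows"]}

```bash
mkdir -p pics; ls
python3 - <<'E'
from bench import ctrl
import cv2,numpy as np
s=ctrl.get_state()
for k,v in s.items(): print(k,np.round(v,4))
for n in("scene","top","wrist"):
    d=ctrl.get_image(n); cv2.imwrite(f"pics/{n}0.png",d["img"]); np.savez(f"{n}0.npz",**d)
    print(n,np.round(d["camera_matrix"],1).tolist(),np.round(-d["R"].T@d["t"],3))
E
```

```text
pics
time 0.0
joint_positions [ 1.3031  0.3218 -0.0701  1.4517  0.0227  1.3708 -0.0569]
qd [-0.0015 -0.0003  0.0013 -0.0001  0.0017  0.0001 -0.002 ]
joint_torque [-1.00000e-04 -4.91301e+01 -4.04300e-01 -3.12530e+01 -6.40000e-02
  4.37000e-02  2.00000e-04]
position [ 0.1805 -0.6238  0.1982]
tool_rot [-2.5107e+00  1.8867e+00  2.5000e-03]
ft_force [-0.0096 -0.6109 -0.9677]
torque [0.021  0.0214 0.0186]
grip_width 0.9988
scene [[520.2, 0.0, 271.0], [0.0, 520.2, 219.2], [0.0, 0.0, 1.0]] [1.239 0.179 1.256]
top [[468.5, 0.0, 274.4], [0.0, 468.5, 203.4], [0.0, 0.0, 1.0]] [ 0.181 -0.105  1.575]
wrist [[330.3, 0.0, 275.4], [0.0, 330.3, 215.2], [0.0, 0.0, 1.0]] [ 0.256 -0.601  0.384]
```

View pics/scene0.png

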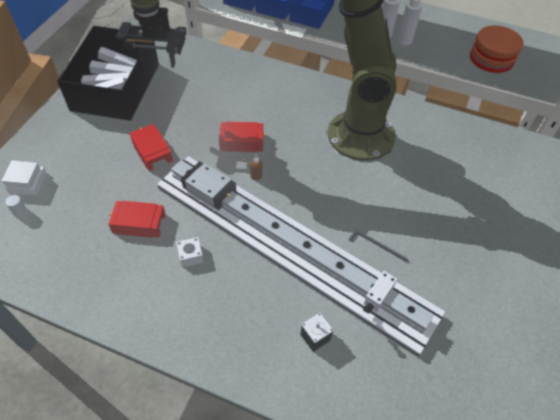

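View pics/top0.png

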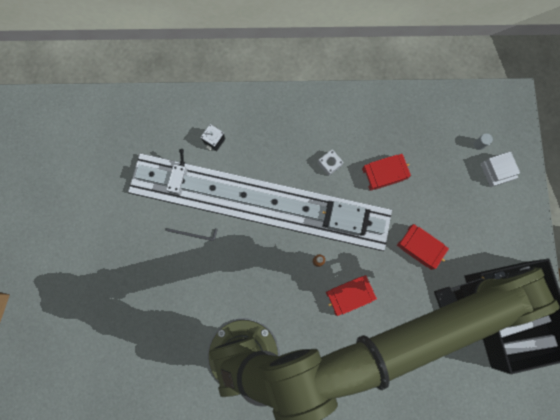

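View pics/wrist0.png

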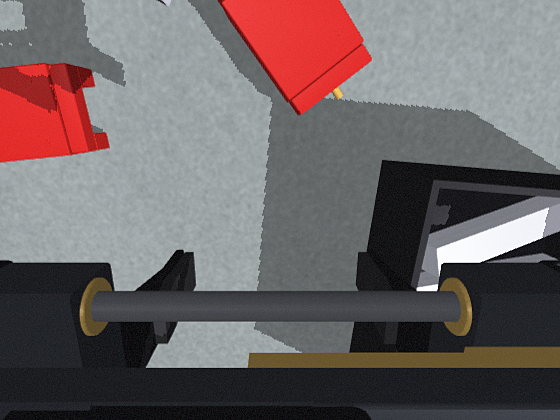

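The top view shows the carriage at (347,217) and the clamp at (177,178) with its lever at (181,157). Between them are the four proud caps at about (306,208), (274,201), (243,194) and (213,187). The look-alikes are the outer flush caps at (152,174) and (370,223), the lever (181,157), and the carriage's bolt holes. The red blocks at (387,171), (424,246) and (352,296) are red carriage look-alikes.

I choose the four between carriage and clamp, and the one at (306,208) goes first. Next I measure them in both views and take a close crop.

```bash
cat > h.py <<'E'
import numpy as np,cv2
def ray(d,u,v):
    K,R,t=d["camera_matrix"],d["R"],d["t"]
    c=-R.T@t; r=R.T@np.linalg.inv(K)@np.array([u,v,1.]); return c,r
def onz(d,u,v,z):
    c,r=ray(d,u,v); return c+r*(z-c[2])/r[2]
def blob(img,u,v,h=8):
    g=cv2.cvtColor(img,cv2.COLOR_BGR2GRAY).astype(float)
    u,v=int(round(u)),int(round(v)); p=g[v-h:v+h+1,u-h:u+h+1]
    w=np.clip(110-p,0,None); n,l,st,ce=cv2.connectedComponentsWithStats((w>0).astype(np.uint8))
    k=np.argmin([np.hypot(*(c-h)) if i else 99 for i,c in enumerate(ce)])
    w=w*(l==k); y,x=np.mgrid[-h:h+1,-h:h+1]
    return u+(w*x).sum()/w.sum(), v+(w*y).sum()/w.sum(), int((l==k).sum())
E
python3 - <<'E'
from h import *
T=np.load("top0.npz");S=np.load("scene0.npz")
for n,d,pts in(("top",T,[(306,208),(274,201),(243,194),(213,187)]),("scene",S,[(245,207),(276,226),(307,244),(340,265)])):
    P=[]
    for p in pts:
        u,v,a=blob(d["img"],*p); q=onz(d,u,v,.072); P.append(q); print(n,round(u,1),round(v,1),a,q.round(4))
    P=np.array(P); print(np.linalg.norm(np.diff(P,axis=0),axis=1).round(4), np.degrees(np.arctan2(*(P[3]-P[0])[[1,0]])))
a=cv2.resize(T["img"][140:260,120:400],None,fx=2.8,fy=2.8,interpolation=cv2.INTER_CUBIC)
b=cv2.resize(S["img"][150:350,150:450],None,fx=2.6,fy=2.6,interpolation=cv2.INTER_CUBIC)
cv2.imwrite("pics/ct.png",a);cv2.imwrite("pics/cs.png",b)
E
```

```text
top 305.4 208.4 34 [ 0.4644 -0.2069  0.072 ]
top 274.1 201.4 32 [ 0.489  -0.1051  0.072 ]
top 242.9 194.4 35 [ 0.514  -0.0029  0.072 ]
top 212.1 187.4 32 [0.5386 0.0985 0.072 ]
[0.1048 0.1052 0.1044] 76.34363913332446
scene 244.9 206.5 31 [ 0.4646 -0.2089  0.072 ]
scene 274.9 225.0 31 [ 0.4892 -0.1072  0.072 ]
scene 306.6 244.4 41 [ 0.5134 -0.005   0.072 ]
scene 339.6 264.9 42 [0.5383 0.0967 0.072 ]
[0.1047 0.105  0.1048] 76.43368521681364
```

View pics/ct.png

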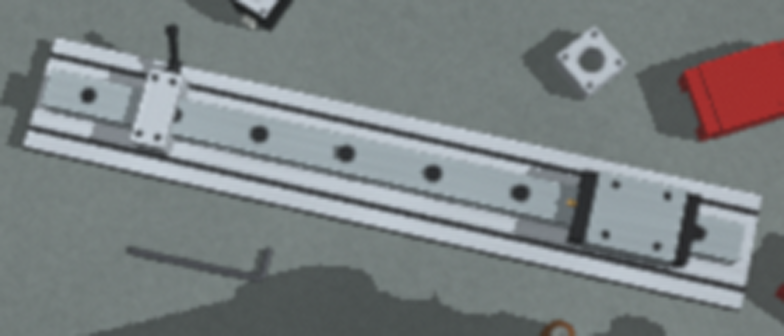

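View pics/cs.png

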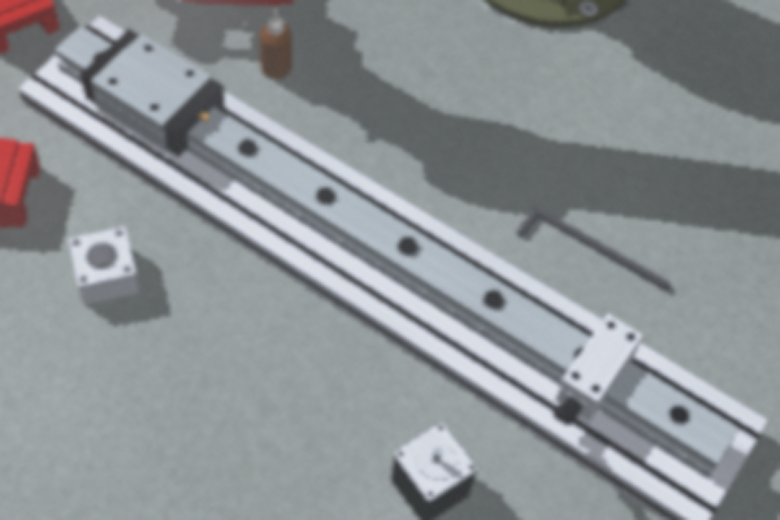

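The crops confirm the four caps, spaced 105 mm apart, and both views agree within 2 mm. The oil nipple on the carriage faces the first cap but is clear of it. Next I work out the shift to a hover over the first cap.

```bash
cat >> h.py <<'E'
from scipy.spatial.transform import Rotation as Ro
CAPS=dict(A=(.4645,-.208),B=(.489,-.106),C=(.5137,-.004),D=(.5385,.0976))
def go(c,z):
    from bench import ctrl
    s=ctrl.get_state(); R=Ro.from_rotvec(s["tool_rot"]).as_matrix()
    d=R.T@(np.array([*CAPS[c],z])-s["position"])
    print(c,"t",round(s["time"],2),"pos",np.round(s["position"],4),"rotx",R[:,0].round(3),"F",np.round(s["ft_force"],2),"grip",s["grip_width"],"scaled",np.round(d/.3,4))
E
python3 -c "
from h import *
go('A',.16);go('A',.10)"
```

```text
A t 0.15 pos [ 0.1806 -0.6239  0.1984] rotx [ 0.278 -0.961 -0.001] F [ 0.52 -0.2  -0.49] grip 1.0013520709515995 scaled [-1.0684 -1.2946  0.1294]
A t 0.15 pos [ 0.1806 -0.6239  0.1984] rotx [ 0.278 -0.961 -0.001] F [ 0.52 -0.2  -0.49] grip 1.0013520709515995 scaled [-1.0681 -1.2946  0.3294]
```

Emit:
{"fn": "drive_tool", "kwargs": {
  "rows": [
    [[-0.08, -0.1, 0, 0, 255], [-0.16, -0.2, 0, 0, 255], [-0.25, -0.3, 0, 0, 255], [-0.34, -0.41, 0, 0, 255], [-0.43, -0.52, 0, 0, 255], [-0.52, -0.63, 0, 0, 255], [-0.6, -0.73, 0, 0, 255], [-0.68, -0.82, 0, 0, 255], [-0.72, -0.87, 0, 0, 255], [-0.72, -0.87, 0, 0, 255]]
  ],
  "grip_force": 20
}}

```text
time: 1.4
position: [0.3719, -0.3437, 0.1993]
tool_rot: [2.513, -1.884, 0.0]
ft_force: [0.0, -0.5, 0.5]
grip_width: 0.017
```

```bash
python3 -c "
from h import *
go('A',.15)"
```

```text
A t 1.4 pos [ 0.3719 -0.3437  0.1993] rotx [ 0.28 -0.96  0.  ] F [ 0.02 -0.5   0.53] grip 0.017216503471502692 scaled [-0.3479 -0.423   0.1641]
```

Emit:
{"fn": "drive_tool", "kwargs": {
  "rows": [
    [[-0.08, -0.1, 0, 0, 255], [-0.16, -0.2, 0, 0, 255], [-0.25, -0.3, 0, 0, 255], [-0.31, -0.38, 0.05, 0, 255], [-0.348, -0.423, 0.1, 0, 255], [-0.348, -0.423, 0.164, 0, 255], [-0.348, -0.423, 0.164, 0, 255], [-0.348, -0.423, 0.164, 0, 255]]
  ]
}}

```text
time: 2.4
position: [0.4641, -0.2103, 0.1506]
tool_rot: [2.509, -1.89, 0.001]
ft_force: [0.1, -0.4, 0.1]
grip_width: 0.004
```

Run:
```python
from h import *
from bench import ctrl
for n in("wrist","scene"):
    d=ctrl.get_image(n); cv2.imwrite(f"pics/{n}1.png",d["img"]); np.savez(f"{n}1.npz",**d)
    K,R,t=d["camera_matrix"],d["R"],d["t"]
    for c in"AB":
        p=K@(R@np.array([*CAPS[c],.072])+t); print(n,c,p[:2]/p[2])
go('A',.10);go('A',.092)
```

```text
wrist A [274.0438914  214.75217366]
wrist B [158.52177706 152.04762708]
scene A [245.21539875 206.53677667]
scene B [275.31867814 225.06874021]
A t 2.5 pos [ 0.4645 -0.2099  0.151 ] rotx [ 0.277 -0.961  0.001] F [-0.98 -0.01  0.49] grip 0.005098841342588062 scaled [-0.0063 -0.0015  0.1699]
A t 2.5 pos [ 0.4645 -0.2099  0.151 ] rotx [ 0.277 -0.961  0.001] F [-0.98 -0.01  0.49] grip 0.005098841342588062 scaled [-0.0064 -0.0015  0.1965]
```

View pics/wrist1.png

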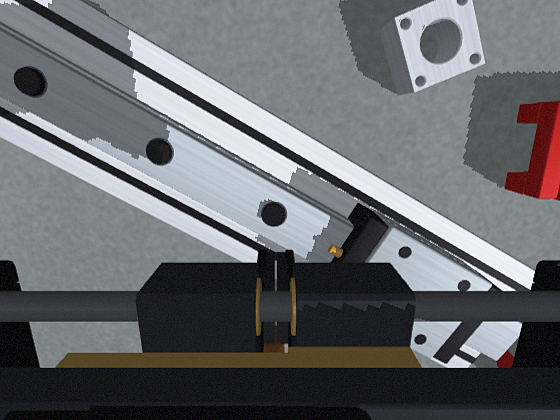

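View pics/scene1.png

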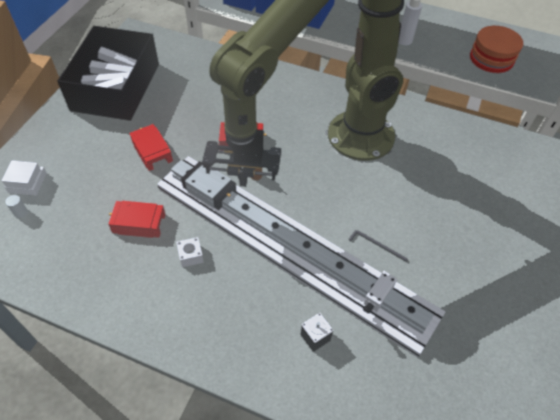

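The wrist view puts the first cap at (273,213) against a predicted (274,215), and the second at (159,151). The aim is right, so I descend to just above the cap.

Emit:
{"fn": "drive_tool", "kwargs": {
  "rows": [
    [[-0.006, -0.002, 0.06, 0, 255], [-0.006, -0.002, 0.12, 0, 255], [-0.006, -0.002, 0.17, 0, 255], [-0.006, -0.002, 0.19, 0, 255], [-0.006, -0.002, 0.19, 0, 255], [-0.006, -0.002, 0.19, 0, 255]]
  ]
}}

```text
time: 3.25
position: [0.4648, -0.2071, 0.0936]
tool_rot: [-2.511, 1.887, -0.002]
ft_force: [0.4, -0.0, -0.1]
grip_width: 0.003
```

Run:
```python
from h import *
from bench import ctrl
go('A',.082)
d=ctrl.get_image("wrist"); cv2.imwrite("pics/wrist2.png",d["img"])
```

```text
A t 3.25 pos [ 0.4648 -0.2071  0.0936] rotx [ 0.278 -0.961  0.001] F [ 0.42 -0.01 -0.15] grip 0.0026616790052555917 scaled [0.0027 0.0019 0.0386]
```

View pics/wrist2.png

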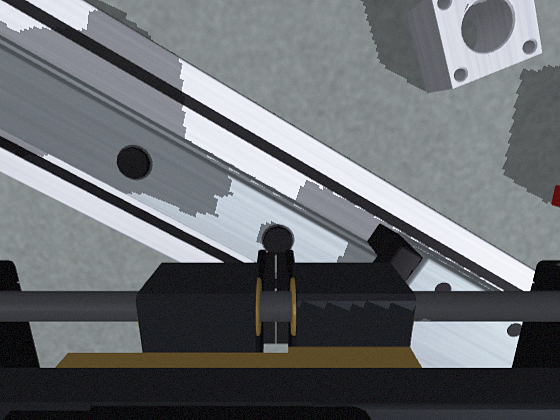

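Run:
```python
from h import *
from bench import ctrl
d=ctrl.get_image("wrist");s=ctrl.get_state()
K,R,t=d["camera_matrix"],d["R"],d["t"]; Rt=Ro.from_rotvec(s["tool_rot"]).as_matrix()
pr=lambda X:(lambda p:(p[:2]/p[2]).round(1))(K@(R@X+t))
for n,o in(("tip",(0,0,.014)),("tip-y",(0,-.0095,.014)),("tip+y",(0,.0095,.014)),("tip+x",(.01,0,.014)),("below",(0,0,.0206))): print(n,pr(s["position"]+Rt@np.array(o)))
u,v,a=276,238,0
print(onz(d,276,239,.073))
im=d["img"][200:300,220:340]; cv2.imwrite("pics/w2c.png",cv2.resize(np.clip(im.astype(float)*2.5,0,255).astype(np.uint8),None,fx=5,fy=5))
```

```text
tip [277.  244.4]
tip-y [277.  230.5]
tip+y [277.  257.9]
tip+x [292.4 244.4]
below [277.  240.7]
[ 0.46580771 -0.20614419  0.073     ]
```

View pics/w2c.png

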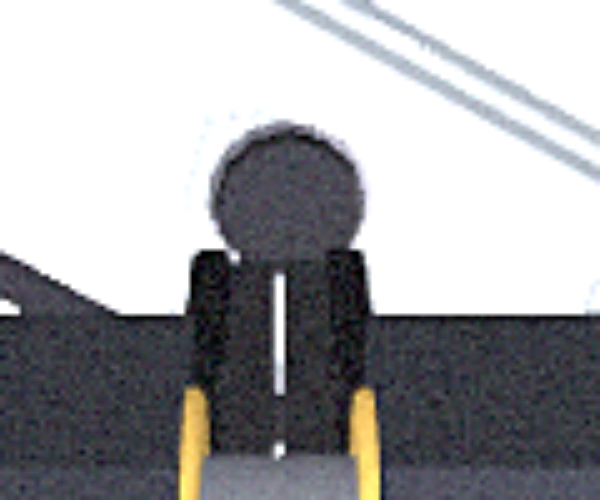

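The image shows the fingertip's front edge about 4 mm behind where its nominal shape puts it, so I bias the press 3 mm towards the camera side. That keeps good overlap whichever is right. I press slowly and check the force partway.

Emit:
{"fn": "drive_tool", "kwargs": {
  "rows": [
    [[0, -0.01, 0.004, 0, 255], [0, -0.01, 0.01, 0, 255], [0, -0.01, 0.014, 0, 255], [0, -0.01, 0.018, 0, 255], [0, -0.01, 0.022, 0, 255], [0, -0.01, 0.026, 0, 255]]
  ]
}}

```text
time: 4.1
position: [0.4672, -0.206, 0.0852]
tool_rot: [2.511, -1.887, 0.0]
ft_force: [1.3, 0.7, -0.1]
grip_width: 0.007
```

Run:
```python
from h import *
from bench import ctrl
d=ctrl.get_image("wrist")
go('A',.082)
im=d["img"][200:300,220:340]; cv2.imwrite("pics/w3c.png",cv2.resize(np.clip(im.astype(float)*2.5,0,255).astype(np.uint8),None,fx=5,fy=5))
```

```text
A t 4.15 pos [ 0.4671 -0.206   0.085 ] rotx [ 0.278 -0.961 -0.   ] F [ 0.23 -0.43 -0.83] grip 0.0021935615227994787 scaled [0.004  0.01   0.0101]
```

View pics/w3c.png

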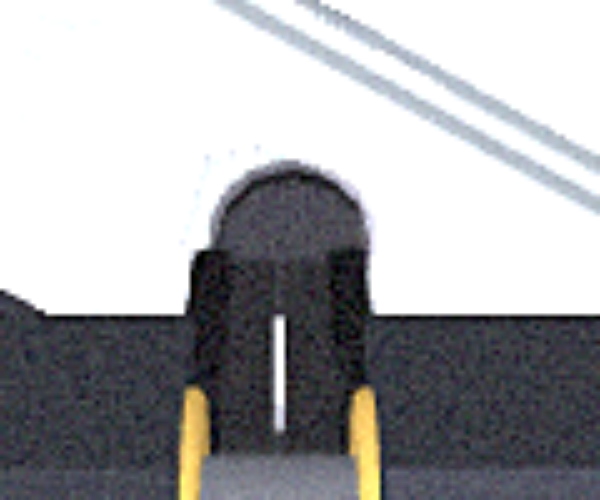

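No contact at z 0.085. The cap's centre is now under the front of the tip, so I continue in small steps.

Emit:
{"fn": "drive_tool", "kwargs": {
  "rows": [
    [[0, 0, 0.003, 0, 255], [0, 0, 0.006, 0, 255], [0, 0, 0.009, 0, 255], [0, 0, 0.011, 0, 255]]
  ]
}}

```text
time: 4.65
position: [0.4672, -0.206, 0.0819]
tool_rot: [2.511, -1.887, 0.0]
ft_force: [0.2, -0.5, 0.3]
grip_width: 0.009
```

Emit:
{"fn": "drive_tool", "kwargs": {
  "rows": [
    [[0, 0, 0.003, 0, 255], [0, 0, 0.006, 0, 255], [0, 0, 0.009, 0, 255], [0, 0, 0.012, 0, 255]]
  ]
}}

```text
time: 5.15
position: [0.4672, -0.2061, 0.0783]
tool_rot: [2.511, -1.887, 0.0]
ft_force: [-0.1, 0.2, -0.4]
grip_width: 0.009
```

Run:
```python
from h import *
from bench import ctrl
d=ctrl.get_image("wrist");s=ctrl.get_state()
go('A',.082)
K,R,t=d["camera_matrix"],d["R"],d["t"]; Rt=Ro.from_rotvec(s["tool_rot"]).as_matrix()
pr=lambda X:(lambda p:(p[:2]/p[2]).round(1))(K@(R@X+t))
for z in(.014,.010,.005,0,-.005): print(z,[pr(s["position"]+Rt@np.array((0,y,z)))[1] for y in(-.0095,0)])
im=d["img"][200:300,220:340]; cv2.imwrite("pics/w4c.png",cv2.resize(np.clip(im.astype(float)*2.5,0,255).astype(np.uint8),None,fx=5,fy=5))
d=ctrl.get_image("scene");im=d["img"][130:250,180:320]; cv2.imwrite("pics/s4c.png",cv2.resize(im,None,fx=5,fy=5,interpolation=cv2.INTER_CUBIC))
```

```text
A t 5.2 pos [ 0.4671 -0.206   0.0782] rotx [ 0.278 -0.961 -0.   ] F [-0.19  0.35 -0.68] grip 0.0038054078247734143 scaled [ 0.0039  0.0102 -0.0128]
0.014 [np.float64(230.5), np.float64(244.3)]
0.01 [np.float64(232.6), np.float64(246.7)]
0.005 [np.float64(235.3), np.float64(249.7)]
0 [np.float64(238.1), np.float64(252.8)]
-0.005 [np.float64(241.1), np.float64(256.1)]
```

View pics/w4c.png

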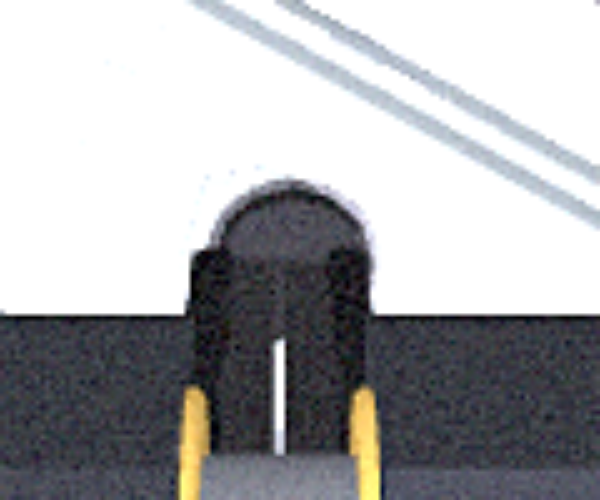

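View pics/s4c.png

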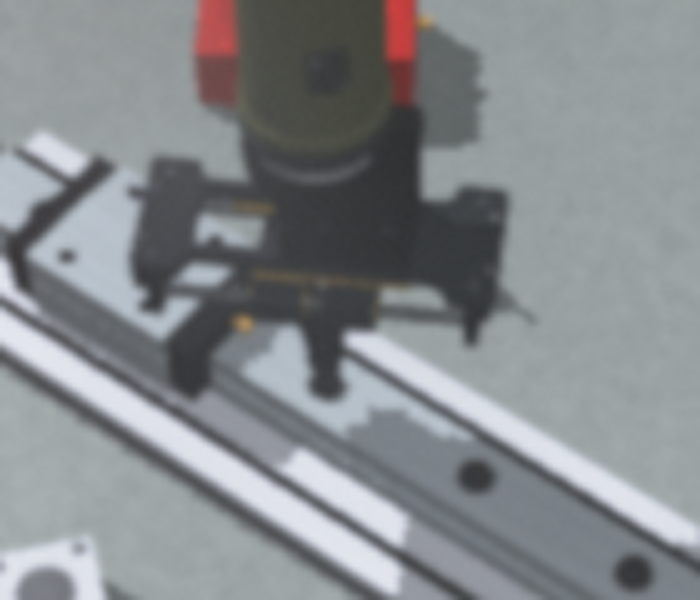

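Still no contact, so the tip must be shorter than nominal when shut. I keep going down in small steps and watch the force.

Emit:
{"fn": "drive_tool", "kwargs": {
  "rows": [
    [[0, 0, 0.003, 0, 255], [0, 0, 0.006, 0, 255], [0, 0, 0.009, 0, 255], [0, 0, 0.012, 0, 255]]
  ]
}}

```text
time: 5.75
position: [0.4672, -0.206, 0.0747]
tool_rot: [2.511, -1.887, 0.0]
ft_force: [-0.8, 0.7, 0.1]
grip_width: 0.006
```

Run:
```python
from h import *
from bench import ctrl
d=ctrl.get_image("wrist");cv2.imwrite("pics/w5.png",np.clip(d["img"].astype(float)*1.8,0,255).astype(np.uint8))
d=ctrl.get_image("top");im=d["img"][150:270,240:400]; cv2.imwrite("pics/t5c.png",cv2.resize(im,None,fx=5,fy=5,interpolation=cv2.INTER_CUBIC))
```

```text
(no output)
```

View pics/w5.png

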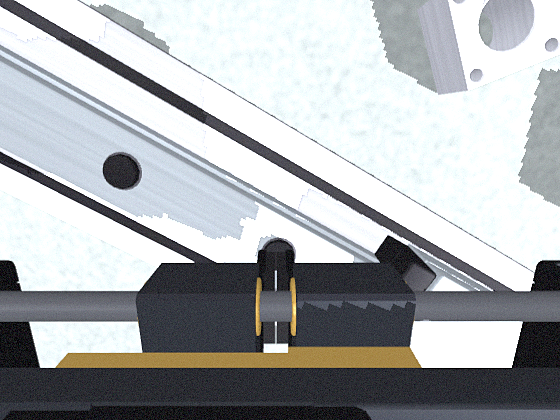

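View pics/t5c.png

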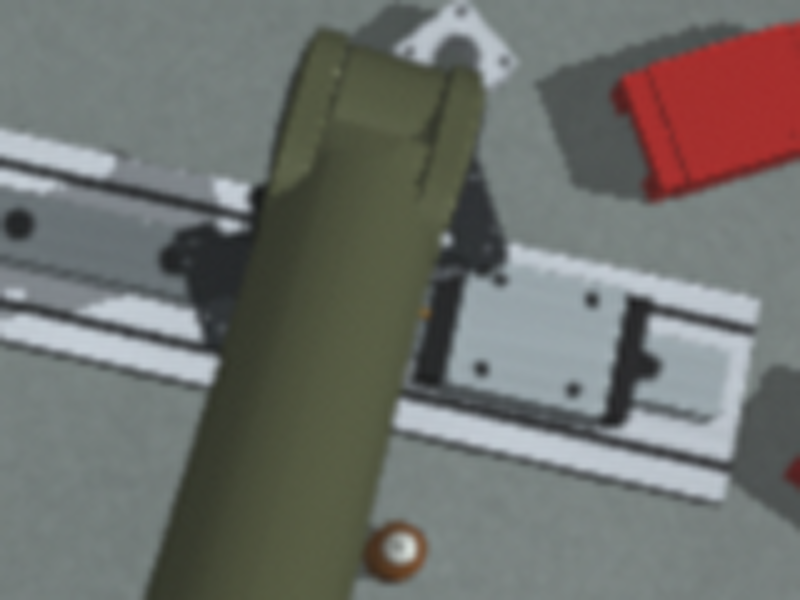

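The cap (top edge at row ~237) lies under the tip (front edge at row ~250), so I keep easing down.

Emit:
{"fn": "drive_tool", "kwargs": {
  "rows": [
    [[0, 0, 0.003, 0, 255], [0, 0, 0.006, 0, 255], [0, 0, 0.009, 0, 255], [0, 0, 0.012, 0, 255]]
  ]
}}

```text
time: 6.35
position: [0.4672, -0.206, 0.0711]
tool_rot: [2.511, -1.887, -0.0]
ft_force: [-0.1, 0.3, -0.1]
grip_width: 0.001
```

Run:
```python
from h import *
from bench import ctrl
d=ctrl.get_image("wrist");s=ctrl.get_state();cv2.imwrite("pics/w6.png",d["img"])
print(s["position"],-d["R"].T@d["t"],d["R"].round(3).tolist())
W1=np.load("wrist1.npz")
for n,D,ps in(("1",W1,[(273,213),(159,151),(30,81)]),("6",d,[(117,173)])):
  for p in ps:
    u,v,a=blob(D["img"],*p,h=22); print(n,round(u,1),round(v,1),a,onz(D,u,v,.072).round(4))
g=d["img"][150:330,150:400];cv2.imwrite("pics/w6c.png",cv2.resize(np.clip(g.astype(float)*2.5,0,255).astype(np.uint8),None,fx=3,fy=3))
```

```text
[ 0.46708095 -0.20601144  0.07095466] [ 0.54256069 -0.18312433  0.25712976] [[0.278, -0.961, -0.0], [-0.921, -0.267, 0.283], [-0.272, -0.079, -0.959]]
1 273.0 213.6 571 [ 0.4653 -0.2069  0.072 ]
1 158.4 150.9 771 [ 0.4899 -0.1058  0.072 ]
1 30.2 81.3 1236 [ 0.5141 -0.0046  0.072 ]
6 118.6 171.7 1261 [ 0.49   -0.1065  0.072 ]
```

View pics/w6c.png

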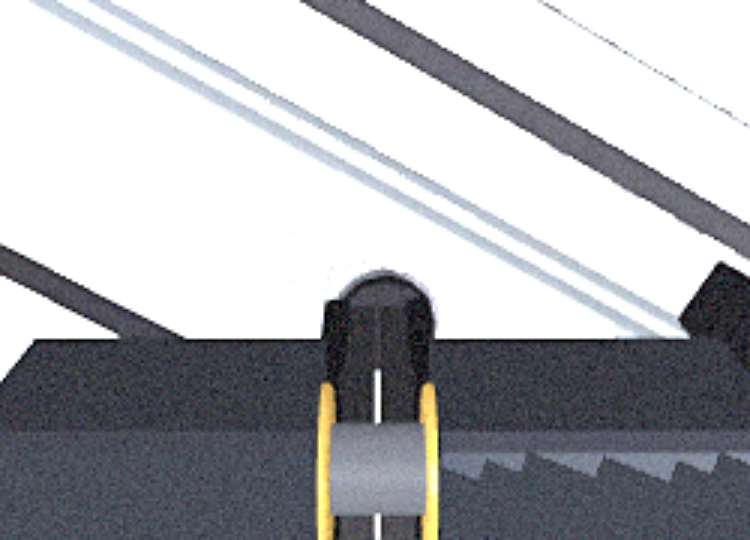

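Off-axis cap B, seen from the wrist, matches in position, so the TCP height is right and only the stated tip length is off. The tip's edge row fits a tip near the TCP itself, so I carry on gently.

Emit:
{"fn": "drive_tool", "kwargs": {
  "rows": [
    [[0, 0, 0.002, 0, 255], [0, 0, 0.004, 0, 255], [0, 0, 0.006, 0, 255], [0, 0, 0.008, 0, 255]]
  ]
}}

```text
time: 6.9
position: [0.4672, -0.206, 0.0687]
tool_rot: [2.511, -1.887, 0.0]
ft_force: [-1.0, -0.9, -0.1]
grip_width: 0.006
```

Emit:
{"fn": "drive_tool", "kwargs": {
  "rows": [
    [[0, 0, 0.002, 0, 255], [0, 0, 0.004, 0, 255], [0, 0, 0.006, 0, 255], [0, 0, 0.008, 0, 255], [0, 0, 0.01, 0, 255]]
  ]
}}

```text
time: 7.52
position: [0.4672, -0.206, 0.0657]
tool_rot: [2.511, -1.887, -0.0]
ft_force: [0.5, 0.6, 0.7]
grip_width: 0.007
```

There is no contact at z 0.0657 either. The tips' opening (163 px for 87 mm) and pad width in the wrist view both place the real tips about 20 mm *behind* the TCP, not 14 mm ahead. The scene view agrees. The gripper body therefore sits lower than I planned, so I'll turn its long side across the rail, clear of carriage and lever, before going on.

Run:
```python
from h import *
from bench import ctrl
go('A',.1); print(ctrl.get_state()["joint_positions"])
```

```text
A t 7.53 pos [ 0.4672 -0.206   0.0657] rotx [ 0.278 -0.961  0.   ] F [0.55 0.62 0.67] grip 0.006913729285633686 scaled [ 0.0039  0.0104 -0.1144]
[ 0.79854014  0.16696235 -0.46846021  1.9372422   0.08633793  1.05672759
 -0.99583365]
```

Emit:
{"fn": "drive_tool", "kwargs": {
  "rows": [
    [[0.003, 0.007, -0.05, 0, 255], [0.003, 0.007, -0.1, -0.05, 255], [0.003, 0.007, -0.1, -0.1, 255], [0.003, 0.007, -0.1, -0.15, 255], [0.003, 0.007, -0.1, -0.2, 255], [0.003, 0.007, -0.1, -0.25, 255], [0.003, 0.007, -0.1, -0.3, 255], [0.003, 0.007, -0.1, -0.335, 255], [0.003, 0.007, -0.1, -0.335, 255], [0.003, 0.007, -0.1, -0.335, 255]]
  ]
}}

```text
time: 8.78
position: [0.4656, -0.2077, 0.0963]
tool_rot: [3.119, -0.374, 0.001]
ft_force: [0.3, 1.0, 0.8]
grip_width: 0.006
```

Run:
```python
from h import *
from bench import ctrl
go('A',.065); print(ctrl.get_state()["joint_positions"])
for n in("wrist","scene"):
    d=ctrl.get_image(n);im=d["img"];print(n,-d["R"].T@d["t"])
    if n=="scene": im=cv2.resize(im[110:260,170:350],None,fx=4,fy=4,interpolation=cv2.INTER_CUBIC)
    cv2.imwrite(f"pics/{n}7.png",np.clip(im.astype(float)*1.6,0,255).astype(np.uint8)); np.savez(f"{n}7.npz",**d)
```

```text
A t 8.78 pos [ 0.4656 -0.2077  0.0963] rotx [ 0.972 -0.236  0.001] F [0.28 0.96 0.76] grip 0.0058467413014789485 scaled [-0.0034  0.0018  0.1044]
[ 0.88045263  0.13645386 -0.54623523  1.9067767   0.07900325  1.11854015
  0.06530769]
wrist [ 0.48477401 -0.1309829   0.28235037]
scene [1.23882013 0.17887928 1.25614743]
```

View pics/wrist7.png

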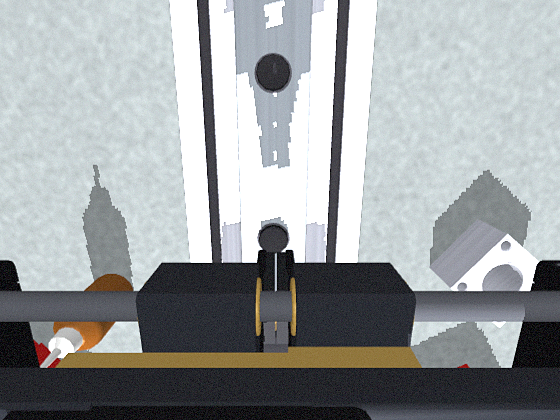

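View pics/scene7.png

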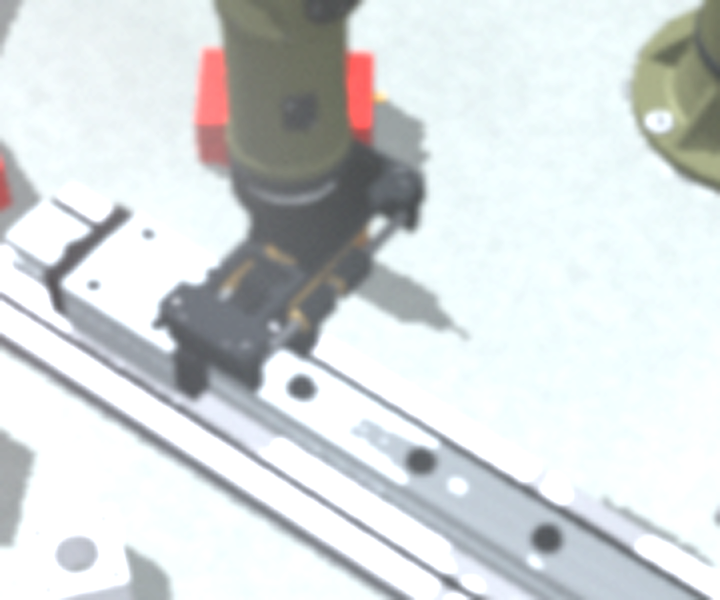

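The gripper now lies across the rail. The wrist view shows the first cap at (273,238) just in front of the tips (276,250), and the second at (273,72). The oiler and bracket are well to the sides. I go down to the height already proved free, then slowly.

Emit:
{"fn": "drive_tool", "kwargs": {
  "rows": [
    [[-0.003, 0.002, 0.04, 0, 255], [-0.003, 0.002, 0.08, 0, 255], [-0.003, 0.002, 0.1, 0, 255], [-0.003, 0.002, 0.11, 0, 255], [-0.003, 0.002, 0.115, 0, 255], [-0.003, 0.002, 0.12, 0, 255]]
  ]
}}

```text
time: 9.62
position: [0.4647, -0.2079, 0.0599]
tool_rot: [3.119, -0.371, 0.001]
ft_force: [-0.4, -0.4, -0.5]
grip_width: 0.01
```

Run:
```python
from h import *
from bench import ctrl
go('A',.05)
d=ctrl.get_image("wrist")
cv2.imwrite("pics/w8.png",cv2.resize(np.clip(d["img"][180:320,180:370].astype(float)*2,0,255).astype(np.uint8),None,fx=4,fy=4))
```

```text
A t 9.62 pos [ 0.4647 -0.2079  0.0599] rotx [ 0.972 -0.234  0.001] F [-0.36 -0.37 -0.48] grip 0.009561961325711032 scaled [-0.0006  0.0004  0.0331]
```

View pics/w8.png

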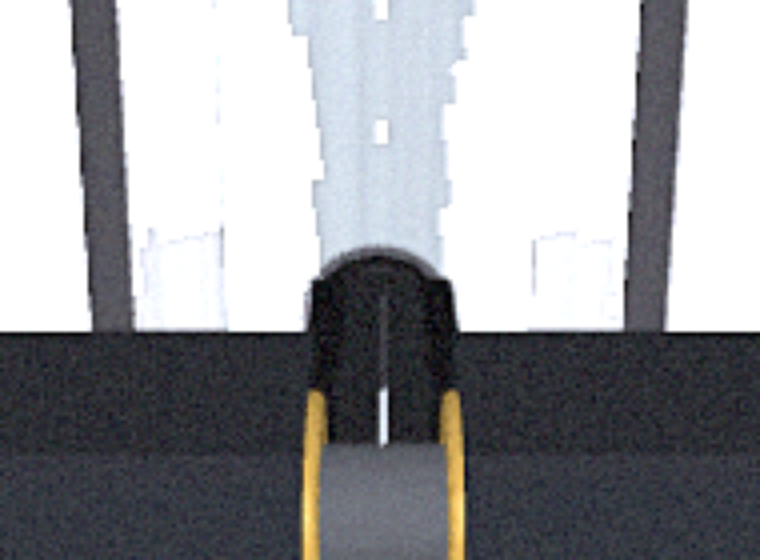

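Emit:
{"fn": "drive_tool", "kwargs": {
  "rows": [
    [[0, 0, 0.003, 0, 255], [0, 0, 0.006, 0, 255], [0, 0, 0.009, 0, 255], [0, 0, 0.012, 0, 255], [0, 0, 0.015, 0, 255]]
  ]
}}

```text
time: 10.3
position: [0.4644, -0.2078, 0.0552]
tool_rot: [3.12, -0.371, -0.0]
ft_force: [0.1, -0.1, 0.6]
grip_width: 0.002
```

Emit:
{"fn": "drive_tool", "kwargs": {
  "rows": [
    [[0, 0, 0.003, 0, 255], [0, 0, 0.006, 0, 255], [0, 0, 0.009, 0, 255]]
  ]
}}

```text
time: 10.68
position: [0.4644, -0.2079, 0.0525]
tool_rot: [3.12, -0.371, 0.0]
ft_force: [0.6, -0.7, -0.2]
grip_width: 0.002
```

Emit:
{"fn": "drive_tool", "kwargs": {
  "rows": [
    [[0, 0, 0.003, 0, 255], [0, 0, 0.006, 0, 255], [0, 0, 0.009, 0, 255]]
  ]
}}

```text
time: 11.05
position: [0.4644, -0.2079, 0.0498]
tool_rot: [3.12, -0.371, -0.0]
ft_force: [-0.4, 0.6, 5.2]
grip_width: 0.004
```

Contact: 5 N upward at TCP z 0.0498. I keep pressing slowly.

Emit:
{"fn": "drive_tool", "kwargs": {
  "rows": [
    [[0, 0, 0.003, 0, 255], [0, 0, 0.006, 0, 255], [0, 0, 0.009, 0, 255]]
  ]
}}

```text
time: 11.42
position: [0.4644, -0.2079, 0.048]
tool_rot: [3.119, -0.371, -0.0]
ft_force: [-2.1, 1.0, 7.6]
grip_width: 0.004
```

Emit:
{"fn": "drive_tool", "kwargs": {
  "rows": [
    [[0, 0, 0.003, 0, 255], [0, 0, 0.006, 0, 255], [0, 0, 0.009, 0, 255]]
  ]
}}

```text
time: 11.8
position: [0.4644, -0.2079, 0.0453]
tool_rot: [3.119, -0.371, -0.0]
ft_force: [-3.3, 0.1, 6.5]
grip_width: 0.004
```

Emit:
{"fn": "drive_tool", "kwargs": {
  "rows": [
    [[0, 0, 0.002, 0, 255], [0, 0, 0.004, 0, 255], [0, 0, 0.004, 0, 255]]
  ]
}}

```text
time: 12.18
position: [0.4644, -0.2079, 0.0451]
tool_rot: [3.119, -0.371, -0.001]
ft_force: [-5.2, 2.7, 14.6]
grip_width: 0.005
```

The stop is reached: position holds at 0.0451 while the force climbs to 15 N. I lift and move to the next cap.

Emit:
{"fn": "drive_tool", "kwargs": {
  "rows": [
    [[0, 0, -0.02, 0, 255], [0, 0, -0.05, 0, 255], [0, 0, -0.06, 0, 255], [0, 0, -0.06, 0, 255]]
  ]
}}

```text
time: 12.68
position: [0.4646, -0.208, 0.0615]
tool_rot: [3.119, -0.371, 0.001]
ft_force: [0.6, 0.3, -0.3]
grip_width: 0.005
```

Run:
```python
from h import *
from bench import ctrl
go('B',.054)
```

```text
B t 12.68 pos [ 0.4646 -0.208   0.0615] rotx [ 0.972 -0.234  0.001] F [ 0.64  0.31 -0.25] grip 0.004776062504915876 scaled [-0.0005 -0.3496  0.0248]
```

Emit:
{"fn": "drive_tool", "kwargs": {
  "rows": [
    [[0, -0.09, 0, 0, 255], [0, -0.18, 0, 0, 255], [0, -0.27, 0, 0, 255], [0, -0.33, 0, 0, 255], [0, -0.35, 0, 0, 255], [0, -0.35, 0.01, 0, 255], [0, -0.35, 0.02, 0, 255], [0, -0.35, 0.025, 0, 255], [0, -0.35, 0.025, 0, 255]]
  ]
}}

```text
time: 13.8
position: [0.4887, -0.1063, 0.0535]
tool_rot: [3.119, -0.372, -0.001]
ft_force: [-0.5, -1.0, -0.7]
grip_width: 0.003
```

Run:
```python
from h import *
from bench import ctrl
go('B',.045)
d=ctrl.get_image("wrist")
a=cv2.resize(np.clip(d["img"][180:320,180:370].astype(float)*2,0,255).astype(np.uint8),None,fx=3,fy=3)
cv2.imwrite("pics/w9.png",a)
d=ctrl.get_image("scene");im=d["img"][130:280,180:360]; cv2.imwrite("pics/s9.png",cv2.resize(im,None,fx=4,fy=4,interpolation=cv2.INTER_CUBIC))
```

```text
B t 13.8 pos [ 0.4887 -0.1063  0.0535] rotx [ 0.972 -0.235 -0.   ] F [-0.46 -0.98 -0.73] grip 0.003480481448091459 scaled [ 0.0006 -0.001   0.0283]
```

View pics/w9.png

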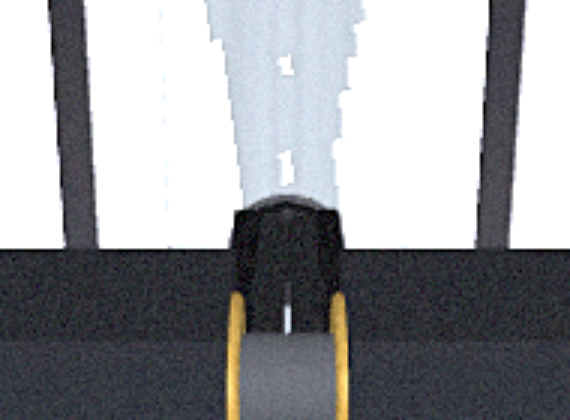

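View pics/s9.png

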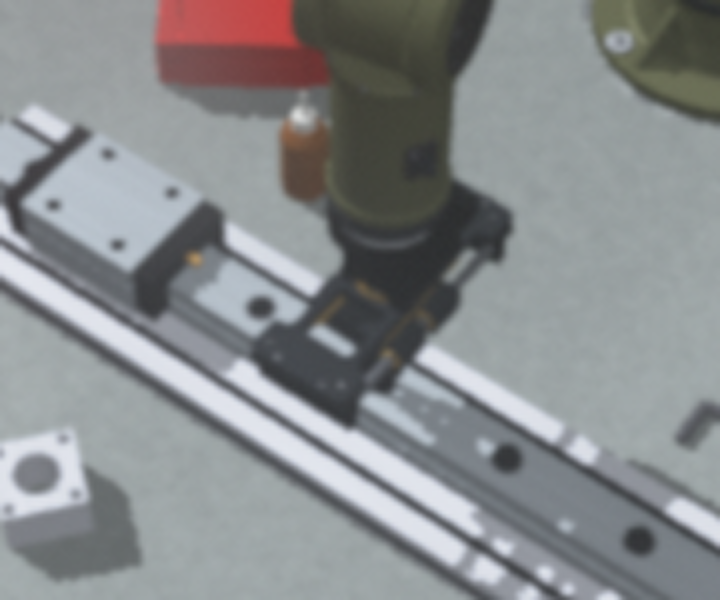

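The tip covers cap B and the carriage has not moved. Pressing B.

Emit:
{"fn": "drive_tool", "kwargs": {
  "rows": [
    [[0, 0, 0.003, 0, 255], [0, 0, 0.006, 0, 255], [0, 0, 0.009, 0, 255], [0, 0, 0.012, 0, 255], [0, 0, 0.015, 0, 255], [0, 0, 0.018, 0, 255], [0, 0, 0.021, 0, 255], [0, 0, 0.024, 0, 255]]
  ]
}}

```text
time: 14.9
position: [0.489, -0.1058, 0.0473]
tool_rot: [3.119, -0.371, -0.0]
ft_force: [-3.2, 0.6, 7.3]
grip_width: 0.008
```

Emit:
{"fn": "drive_tool", "kwargs": {
  "rows": [
    [[0, 0, 0.003, 0, 255], [0, 0, 0.006, 0, 255], [0, 0, 0.008, 0, 255], [0, 0, 0.01, 0, 255], [0, 0, 0.01, 0, 255]]
  ]
}}

```text
time: 15.52
position: [0.489, -0.1058, 0.0451]
tool_rot: [3.119, -0.371, -0.001]
ft_force: [-5.7, 1.4, 13.0]
grip_width: 0.007
```

Same stop height (0.0451), at 13 N. On to cap C.

Emit:
{"fn": "drive_tool", "kwargs": {
  "rows": [
    [[0, 0, -0.02, 0, 255], [0, 0, -0.05, 0, 255], [0, 0, -0.06, 0, 255], [0, 0, -0.06, 0, 255]]
  ]
}}

```text
time: 16.02
position: [0.4892, -0.1059, 0.0618]
tool_rot: [3.119, -0.371, 0.001]
ft_force: [0.8, -0.8, 0.3]
grip_width: 0.007
```

```bash
python3 -c "
from h import *
go('C',.054)"
```

```text
C t 16.02 pos [ 0.4892 -0.1059  0.0618] rotx [ 0.972 -0.234  0.001] F [ 0.8  -0.76  0.33] grip 0.006571765601775665 scaled [-2.000e-04 -3.493e-01  2.580e-02]
```

Emit:
{"fn": "drive_tool", "kwargs": {
  "rows": [
    [[0, -0.09, 0, 0, 255], [0, -0.18, 0, 0, 255], [0, -0.27, 0, 0, 255], [0, -0.33, 0, 0, 255], [0, -0.35, 0, 0, 255], [0, -0.35, 0.01, 0, 255], [0, -0.35, 0.02, 0, 255], [0, -0.35, 0.025, 0, 255], [0, -0.35, 0.025, 0, 255]]
  ]
}}

```text
time: 17.15
position: [0.5134, -0.0042, 0.0538]
tool_rot: [3.119, -0.372, -0.001]
ft_force: [0.1, 0.1, 0.7]
grip_width: 0.002
```

Run:
```python
from h import *
from bench import ctrl
go('C',.045)
d=ctrl.get_image("wrist")
a=np.clip(d["img"].astype(float)*1.5,0,255).astype(np.uint8)
cv2.imwrite("pics/w10.png",a)
```

```text
C t 17.15 pos [ 0.5134 -0.0042  0.0538] rotx [ 0.972 -0.235 -0.   ] F [0.09 0.14 0.69] grip 0.0020231955220778542 scaled [ 0.0009 -0.0009  0.0293]
```

View pics/w10.png

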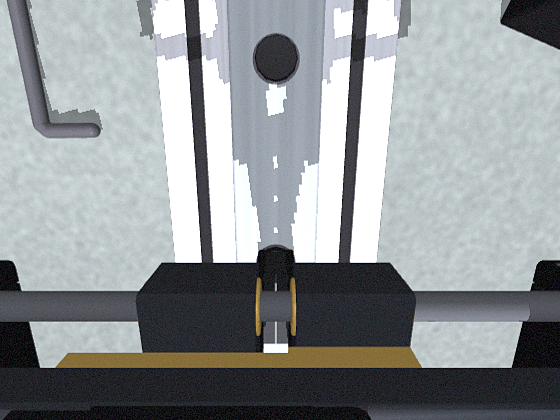

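The tip is over cap C, with cap D visible at (276,57). Pressing C.

Emit:
{"fn": "drive_tool", "kwargs": {
  "rows": [
    [[0, 0, 0.003, 0, 255], [0, 0, 0.006, 0, 255], [0, 0, 0.009, 0, 255], [0, 0, 0.012, 0, 255], [0, 0, 0.015, 0, 255], [0, 0, 0.018, 0, 255], [0, 0, 0.021, 0, 255], [0, 0, 0.024, 0, 255]]
  ]
}}

```text
time: 18.2
position: [0.5136, -0.0037, 0.0476]
tool_rot: [3.119, -0.371, -0.0]
ft_force: [-2.1, 0.7, 7.6]
grip_width: 0.005
```

Emit:
{"fn": "drive_tool", "kwargs": {
  "rows": [
    [[0, 0, 0.003, 0, 255], [0, 0, 0.006, 0, 255], [0, 0, 0.009, 0, 255], [0, 0, 0.011, 0, 255], [0, 0, 0.011, 0, 255]]
  ]
}}

```text
time: 18.82
position: [0.5137, -0.0037, 0.0451]
tool_rot: [3.119, -0.37, -0.0]
ft_force: [-4.9, 0.7, 12.8]
grip_width: 0.005
```

Emit:
{"fn": "drive_tool", "kwargs": {
  "rows": [
    [[0, 0, -0.02, 0, 255], [0, 0, -0.05, 0, 255], [0, 0, -0.06, 0, 255], [0, 0, -0.06, 0, 255]]
  ]
}}

```text
time: 19.32
position: [0.5138, -0.0038, 0.0618]
tool_rot: [3.119, -0.371, 0.001]
ft_force: [-0.5, -0.4, -0.9]
grip_width: 0.004
```

```bash
python3 -c "
from h import *
go('D',.054)
T=np.load('top0.npz')
for z,p in((.088,(177,178)),(.12,(181,152)),(.1,(183,165))): print(onz(T,*p,z))"
```

```text
D t 19.32 pos [ 0.5138 -0.0038  0.0618] rotx [ 0.972 -0.234  0.001] F [-0.5  -0.37 -0.87] grip 0.003902497140810619 scaled [ 0.0007 -0.3478  0.0258]
[0.56801225 0.21181832 0.088     ]
[0.64641381 0.1945363  0.12      ]
[0.60843678 0.19092026 0.1       ]
```

The lever is about 120 mm along the rail from cap D and the gripper body reaches only ~38 mm that way, so it is clear.

Emit:
{"fn": "drive_tool", "kwargs": {
  "rows": [
    [[0, -0.09, 0, 0, 255], [0, -0.18, 0, 0, 255], [0, -0.27, 0, 0, 255], [0, -0.33, 0, 0, 255], [0.001, -0.348, 0, 0, 255], [0.001, -0.348, 0.01, 0, 255], [0.001, -0.348, 0.02, 0, 255], [0.001, -0.348, 0.025, 0, 255], [0.001, -0.348, 0.025, 0, 255]]
  ]
}}

```text
time: 20.45
position: [0.5382, 0.0971, 0.0538]
tool_rot: [3.119, -0.372, -0.001]
ft_force: [-0.3, 0.4, -0.0]
grip_width: 0.003
```

Run:
```python
from h import *
from bench import ctrl
go('D',.045)
d=ctrl.get_image("wrist")
cv2.imwrite("pics/w11.png",np.clip(d["img"].astype(float)*1.5,0,255).astype(np.uint8))
```

```text
D t 20.45 pos [0.5382 0.0971 0.0538] rotx [ 0.972 -0.235 -0.   ] F [-0.29  0.36 -0.01] grip 0.003053921430993321 scaled [ 0.0006 -0.0017  0.0294]
```

View pics/w11.png

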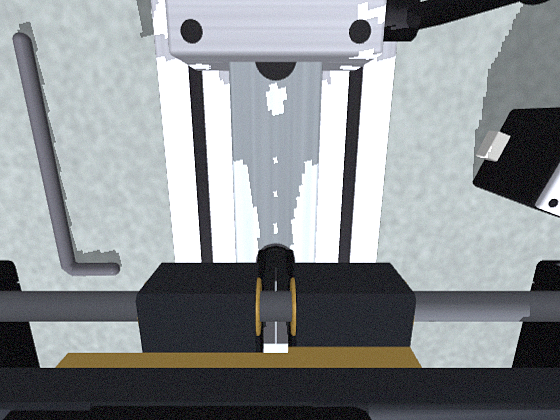

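The tip is over cap D. The clamp with its flush cap is at (276,65), well ahead, and the motor is to the right. Pressing D.

Emit:
{"fn": "drive_tool", "kwargs": {
  "rows": [
    [[0, 0, 0.003, 0, 255], [0, 0, 0.006, 0, 255], [0, 0, 0.009, 0, 255], [0, 0, 0.012, 0, 255], [0, 0, 0.015, 0, 255], [0, 0, 0.018, 0, 255], [0, 0, 0.021, 0, 255], [0, 0, 0.024, 0, 255]]
  ]
}}

```text
time: 21.5
position: [0.5384, 0.0978, 0.0477]
tool_rot: [3.119, -0.371, 0.0]
ft_force: [-2.4, -0.6, 6.3]
grip_width: 0.004
```

Emit:
{"fn": "drive_tool", "kwargs": {
  "rows": [
    [[0, 0, 0.003, 0, 255], [0, 0, 0.006, 0, 255], [0, 0, 0.009, 0, 255], [0, 0, 0.011, 0, 255], [0, 0, 0.011, 0, 255]]
  ]
}}

```text
time: 22.12
position: [0.5384, 0.0977, 0.0452]
tool_rot: [3.118, -0.371, 0.0]
ft_force: [-4.0, -0.8, 12.0]
grip_width: 0.008
```

All four stopped at the same height. I lift and look at the caps.

Emit:
{"fn": "drive_tool", "kwargs": {
  "rows": [
    [[0, 0, -0.03, 0, 255], [0, 0, -0.12, 0, 255], [0, 0, -0.25, 0, 255], [0, 0.1, -0.35, 0, 255], [0, 0.25, -0.4, 0, 255], [0, 0.4, -0.4, 0, 255], [0, 0.55, -0.4, 0, 255], [0, 0.7, -0.4, 0, 255], [0, 0.8, -0.4, 0, 255], [0, 0.8, -0.4, 0, 255]]
  ]
}}

```text
time: 23.38
position: [0.4814, -0.1384, 0.1635]
tool_rot: [3.118, -0.379, -0.0]
ft_force: [-0.9, 1.8, -0.5]
grip_width: 0.002
```

Run:
```python
from h import *
from bench import ctrl
go('A',.16)
d=ctrl.get_image("wrist")
cv2.imwrite("pics/w12.png",np.clip(d["img"].astype(float)*1.3,0,255).astype(np.uint8))
d=ctrl.get_image("scene");cv2.imwrite("pics/s12.png",d["img"])
```

```text
A t 23.38 pos [ 0.4814 -0.1384  0.1635] rotx [ 0.971 -0.239  0.   ] F [-0.93  1.84 -0.52] grip 0.0017269668158108997 scaled [0.0009 0.2387 0.0118]
```

View pics/w12.png

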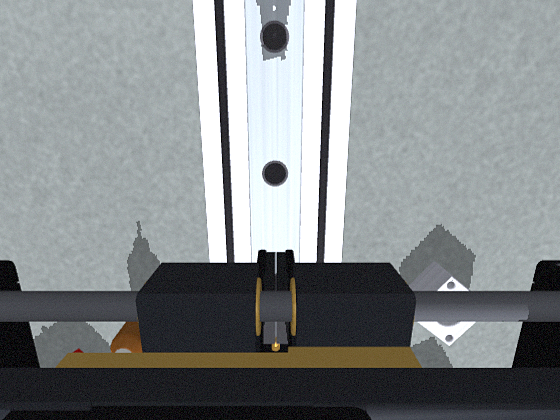

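View pics/s12.png

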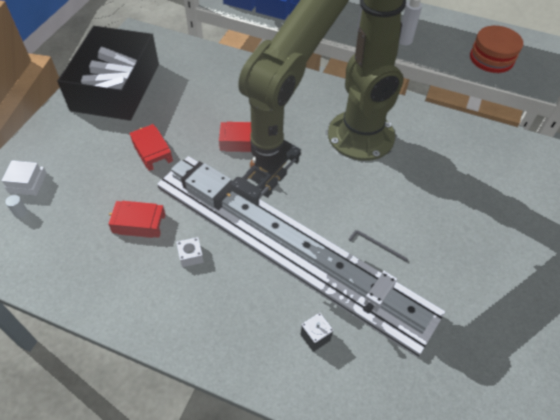

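The wrist view shows caps B (275,173) and C (274,37) seated with no visible side walls. The scene view shows the carriage, motor, bracket, oiler and hex key at their original pixels. One numeric check comes next: pressing 4–6 mm should move each cap about 1 px down in the scene view.

Run:
```python
from h import *
S=np.load("scene0.npz");im=cv2.imread("pics/s12.png")
K,R,t=S["camera_matrix"],S["R"],S["t"]
pr=lambda X:(lambda p:p[:2]/p[2])(K@(R@X+t))
for c,p in zip("ABCD",[(245,207),(275,225),(307,244),(340,265)]):
    a=blob(S["img"],*p);b=blob(im,*p)
    print(c,np.round(np.subtract(b,a),2),"expected",(pr(np.array([*CAPS[c],.068]))-pr(np.array([*CAPS[c],.073]))).round(2))
D=cv2.absdiff(im,S["img"]).max(2)
for n,(u,v) in dict(carr=(208,183),motor=(316,330),bracket=(190,250),hexkey=(380,245)).items():
    g=lambda I:cv2.cvtColor(I,cv2.COLOR_BGR2GRAY).astype(np.float32)[v-22:v+22,u-22:u+22]
    print(n,np.round(cv2.phaseCorrelate(g(S["img"]),g(im)),2).tolist() if 0 else cv2.phaseCorrelate(g(S["img"]),g(im)))
```

```text
A [-0.17  0.   -9.  ] expected [0.05 1.05]
B [-0.11  0.03 -6.  ] expected [-0.04  1.02]
C [-0.23  0.19 -5.  ] expected [-0.13  0.99]
D [-0.24  0.09 15.  ] expected [-0.23  0.95]
carr ((0.548344180600921, 0.5702002137541022), 1.0036785622584967)
motor ((0.5136437840760131, 0.47786943960514705), 0.9760522557482307)
bracket ((0.5314460266967593, 0.5468217456963842), 0.9890635496304359)
hexkey ((0.11654519795107277, 0.2085598523790857), 0.578280743257499)
```

The scene-view blob test is inconclusive, because the dark side wall of a proud cap merges with its top; the areas of A–C did shrink. I compare close wrist crops before and after instead.

Run:
```python
from h import *
from bench import ctrl
b=np.load("wrist7.npz");d=ctrl.get_image("wrist")
def crop(i,u,v):return cv2.resize(np.clip(i[v-25:v+26,u-30:u+31].astype(float)*2.2,0,255).astype(np.uint8),None,fx=6,fy=6,interpolation=cv2.INTER_CUBIC)
w1=np.load("wrist1.npz")
cv2.imwrite("pics/cmp.png",np.vstack([np.hstack([crop(b["img"],273,72),crop(w1["img"],159,151)]),np.hstack([crop(d["img"],275,173),crop(d["img"],274,37)])]))
```

```text
(no output)
```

View pics/cmp.png

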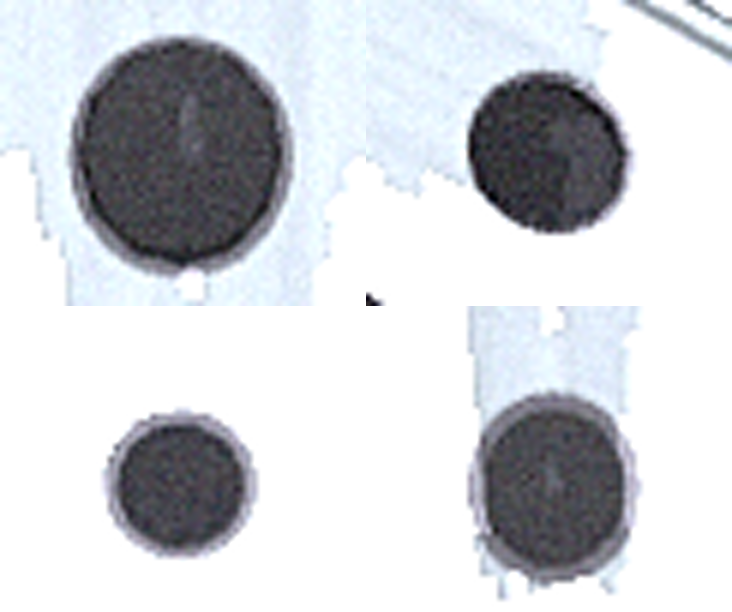

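Before (top row) the caps sit off-centre with a dark side wall. After (bottom row) B and C are concentric with their hole rings, so they are flush. I check A and D the same way.

Emit:
{"fn": "drive_tool", "kwargs": {
  "rows": [
    [[0, 0.1, 0, 0, 255], [0, 0.2, 0, 0, 255], [0, 0.27, 0, 0, 255], [0, 0.27, 0, 0, 255]]
  ]
}}

```text
time: 24.02
position: [0.4632, -0.2144, 0.1634]
tool_rot: [-3.119, 0.372, 0.0]
ft_force: [0.5, 1.1, 0.6]
grip_width: 0.005
```

Run:
```python
from bench import ctrl
import numpy as np
d=ctrl.get_image("wrist"); np.savez("wA.npz",**d)
```

Emit:
{"fn": "drive_tool", "kwargs": {
  "rows": [
    [[0, -0.15, 0, 0, 255], [0, -0.3, 0, 0, 255], [0, -0.45, 0, 0, 255], [0, -0.6, 0, 0, 255], [0, -0.75, 0, 0, 255], [0, -0.85, 0, 0, 255], [0, -0.85, 0, 0, 255], [0, -0.85, 0, 0, 255]]
  ]
}}

```text
time: 25.08
position: [0.5226, 0.0342, 0.1635]
tool_rot: [3.119, -0.368, -0.0]
ft_force: [-0.7, -0.3, 0.5]
grip_width: 0.005
```

Run:
```python
from h import *
from bench import ctrl
a=np.load("wA.npz");d=ctrl.get_image("wrist")
def crop(D,c):
    p=D["camera_matrix"]@(D["R"]@np.array([*CAPS[c],.068])+D["t"]);u,v=np.round(p[:2]/p[2]).astype(int);print(c,u,v)
    i=cv2.copyMakeBorder(D["img"],40,40,40,40,cv2.BORDER_CONSTANT)
    return cv2.resize(np.clip(i[v+15:v+66,u+10:u+71].astype(float)*2.2,0,255).astype(np.uint8),None,fx=6,fy=6,interpolation=cv2.INTER_CUBIC)
cv2.imwrite("pics/cmp2.png",np.hstack([crop(a,'A'),crop(d,'D')]))
print(ctrl.get_state()["time"],ctrl.get_state()["position"])
```

```text
A 275 204
D 276 135
25.125 [0.52259486 0.03333797 0.16342942]
```

View pics/cmp2.png

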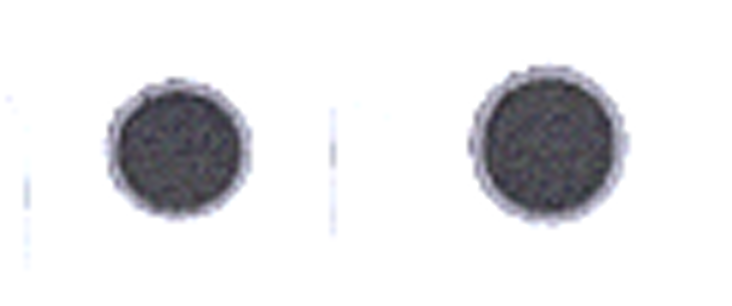

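A and D are also concentric with their rings, with no side walls. The arm is clear, so I hand the job in.

```bash
python3 -c "
from bench import ctrl
print(ctrl.get_state()['qd'].round(3) if hasattr(ctrl.get_state()['qd'],'round') else ctrl.get_state()['qd']); print(ctrl.close_job())"
```

```text
[ 0.013 -0.004  0.012  0.001 -0.001 -0.001  0.   ]
the job is handed in; nothing more can be done
None
```

I pressed all four proud caps down with the closed fingertips, starting at the carriage and working along to the clamp, and handed the job in at about 25 s of the 48 s limit.

- **Presses:** each cap moved at about 6–8 N. All four then stopped at the same height (TCP z 0.0451–0.0452), with 12–15 N showing on the wrist sensor.
- **Caps flush:** close wrist views before and after show every cap concentric with its hole ring, with no side wall visible.
- **Other objects:** the scene picture shows the carriage and bystanders unmoved. Image correlation put the carriage, motor and bracket within about 0.6 px (roughly 2 mm), and the hex key within 0.2 px on a weaker match. The oiler I judged by eye only.
- **What disagreed:**
  - The shut fingertips touched about 23 mm behind the TCP, not 14 mm ahead as stated. I found contact by creeping down on force.
  - The body sits lower than expected because of that, so I turned the gripper across the rail to keep clear of the carriage and lever.
  - A check of how far the caps shifted in the scene camera was inconclusive: about 0–0.2 px measured against about 1 px expected. I relied on the wrist views and the stop heights instead.

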